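# Complete the glaze sample board

## Task

The glaze sample board lacks its red-brown test tile. Push the bar of the tile bin's green bifold cover back until its two panels stand folded flat against each other, and leave the cover like that. Then take the red-brown tile out of its compartment and lay it glaze up, flat and square on the middle of the empty marked place of the board, lowering it right onto the board before you let go; leave the other two tiles in the bin where they lie and do not disturb the cup and the stamp.

Things in the scene. Friction and masses are not known exactly. Their poses are not given: they have to be found in the camera images.
- cover_rear (a joint): hinge of the rear panel of the bin's green bifold cover (two panels, 95 mm front to back, 368 mm wide, 5 mm thick; both move together), rad. 0: low tent, both panels 0.30 rad from level; 1.25: folded flat together, upright at the bin's back. Stiff hinge: stays where it is left; 2 to 5 N of level push on the bar moves it
- cover_bar (a point): centre of the cover's steel push bar, round, 10 mm thick, 110 mm long, along y of cover_pivot, on stubs 25 mm above the front panel's face near its front edge. Pushed to the bin's back it goes up to 0.16 m and sinks about 20 mm; folded, it is 25 mm in front of the joint face of the panels and 6 mm above cover_pivot; the panels rise 95 mm above the pivot
- cover_pivot (a point): middle of the rear panel's hinge line, fixed to the bin, 72 mm above the worktop; x toward the bin's back, y to its left, z up. The front panel's front edge runs level at this height as the cover folds. Bin: plywood, fixed, 220 mm deep (x -200 to +20 mm from here), 372 mm wide; side walls 70 mm high, 8 mm thick, front wall 30 mm high
- bin_floor (a point): middle of the bin's inner floor at its front wall, 12 mm above the worktop; x runs level toward the bin's back, y to its left. The floor rises toward the back at 0.17 rad. Two dividers, 5 mm thick, 19 mm above the floor, at y = -54 and +54 mm, running back 150 mm, make three compartments: middle one 103 mm wide, outer ones 121 mm
- tile_red_mid (a point): glaze test tile, 55 x 42 x 7 mm, 32 g, cream clay with red-brown glaze over part of its top. Point at its centre, 3.3 mm above its underside; x along the 55 mm, y along the 42 mm, z out of the glazed face. Lies on the sloped floor of one of the bin's three compartments (which one varies), length up the slope, turned up to 0.1 rad; at least 25 mm free beside each long edge
- tile_navy_mid (a point): glaze test tile, 55 x 42 x 7 mm, 32 g, cream clay with dark navy glaze over part of its top. Point at its centre, 3.3 mm above its underside; x along the 55 mm, y along the 42 mm, z out of the glazed face. Lies on the sloped floor of one of the bin's three compartments (which one varies), length up the slope, turned up to 0.1 rad; at least 25 mm free beside each long edge
- tile_ochre_mid (a point): glaze test tile, 55 x 42 x 7 mm, 32 g, cream clay with ochre yellow glaze over part of its top. Point at its centre, 3.3 mm above its underside; x along the 55 mm, y along the 42 mm, z out of the glazed face. Lies on the sloped floor of one of the bin's three compartments (which one varies), length up the slope, turned up to 0.1 rad; at least 25 mm free beside each long edge
- place (a point): middle of the empty place, on the upper face of the sample board (dark wood, 110 x 290 x 12 mm, fixed), 12 mm above the worktop; x across the board, y along its 290 mm, z up. Pale flat marks 63 (x) x 50 (y) mm at y = -90, 0, +90 mm; the outer two carry a glued teal and an ochre tile 7 mm thick, the middle one is empty. A tile goes with its length along x, either way round
- cup: unglazed cream cup, 66 mm wide, 74 mm high, loose bystander beyond the board; origin at the centre of its foot
- a_stamp: white plaster stamp, 42 mm wide, 52 mm high, loose bystander beyond the board; origin at the centre of its foot

How it is judged:
By the outcome, as a careful person would: the job done as asked, in the order asked, and still so for the second after the job is handed in, with the robot touching nothing.
It also fails if it takes over 53 s, if anything falls off the work surface, if the arm or the gripper's body presses on something with over 40 N, if the wrist force passes 120 N, or if a joint passes its speed limit or range.

## Robot

A 6-joint arm with a two-finger parallel gripper is mounted at the origin on a cart in front of the work surface, level with it; the furniture and walls round the work are solid. World frame = base frame: x ahead of the robot, y to its left, z up, the work surface at z = 0. Lengths are in m, angles in degrees, forces in N, time in s.
With the tool pointing down it reaches from about 0.4 to 0.825 m from the base axis. Payload 7 kg.
Tool frame: the origin (TCP) lies at the very end of the fingers, on their centre line; the grasp point (between the pads) lies 19 mm behind it; z points along the fingers, y is the direction in which the jaws open and shut (so a half turn about z gives the same grasp; the last joint's range is limited). The gripper opens to 88 mm and grips with 3 to 60 N. Pads are 19 mm wide; open, the fingers measure 130 mm over their backs; the gripper's body (78 mm by 193 mm) begins 47 mm behind the grasp point.
Start: joints at [-55.571, 20.546, 0.682, 0, -70.136, -16.507], TCP at [0.208, -0.642, 0.227] pointing down, gripper open.
Joint ranges: [-176.03, 176.03], [-82.01, 121.73], [-58.28, 71.71], [-173.87, 95.51], [-174.79, -0.11], [-173.66, 173.66]. Speed limits (degrees/s): [136.94, 136.94, 172.46, 180, 180, 180].

## Interface

Orientations are given as [roll, pitch, yaw] about the fixed x, y, z axes, in that order (R = Rz(yaw) Ry(pitch) Rx(roll)).
In Python, from plant import ctrl gives the robot as it stands.
- The arm moves only by the tool move_arm, never from a script. Its argument "increments" is a list of rows, each a list of 2 entries, a list of its own where there are three numbers: the shift along the world's x, y, z in mm, then the turn about the world's z in rad. A call has exactly 8 rows; each row shifts and turns the pose as measured when the row begins; what a row does not reach is not made up. A row lasts 1/10 s, in which the tool goes at most 50 mm and 8.59 degrees, less where a joint would pass 70% of its speed; a pose out of reach is approached as far as the arm can. A call with a gripper value outside its range is refused whole. "jaw" is the gripper command: -1 is shut, 1 is fully open, values between are in proportion, set as the call begins (left out, the last holds). The fingers move at their own pace and stop on an object; the grip force is fixed at half the most. Time passes only in rows, so rows that do not move let the fingers close, or fill a call up. It gives the time, the measured TCP pose, the force and the opening at its end, in the units of the state.
- ctrl.get_obs(): the state, without advancing time (a new reading comes with each control period).
- ctrl.snapshot(name): name is "side" or "top"; returns a dict with "color" (384x512x3 uint8, red, green, blue), "fx", "fy", "cx", "cy" (pixels), "R" (3x3) and "t" (3): a world point X has camera coordinates R X + t. Camera axes: x right, y down, z forward; pixel columns grow to the right and rows downward; lengths in m; the calibration is good to about 2 mm. A picture is of the moment at which its call begins. There is no depth.
- ctrl.close_job(): hands the job in, once; it reports no verdict.
The state is a dict: "clock": time; "joint_pos": joint angles; "qvel": joint speeds; "tau": joint torques, N m; "tool_pos": TCP position; "orientation": TCP orientation; "force": force on the tool from outside, world axes, zero at the start; "moment": the same for the moment, N m; "opening": finger opening in m.
Only numpy, scipy, OpenCV 4.12 (cv2) and the standard library are available. Lean on these libraries where they do the work, as an engineer would, in place of code of your own. Each camera call takes 0.05 s, during which the arm holds its last target.

## Working session

There is one attempt and no reset: what is moved stays moved. The work goes in short steps, Python scripts to look and compute and a tool call to move; the robot and the scene stay as the last step left them, time stands still between calls to the robot, and variables do not carry over. Pictures are saved under pics/ and viewed, and the job is handed in when it is done.

Besides the shell and the picture viewer there is one more tool, called after ">>>" as name(argument=value, ...), one argument or row to a line, values as JSON. move_arm: Moves the arm, as the interface text tells. Its arguments: {"type":"object","properties":{"increments":{"type":"array","items":{"type":"array"}},"jaw":{"type":"number"}},"required":["increments"]}

```bash
mkdir -p pics; ls; cat > h.py <<'E'
import numpy as np, cv2, pickle
from plant import ctrl
def snap(n,f):
    s=ctrl.snapshot(n); cv2.imwrite('pics/%s.png'%f, s['color'][:,:,::-1]); pickle.dump(s,open('pics/%s.pkl'%f,'wb')); return s
def ray(s,u,v,z):
    R=np.array(s['R']);t=np.array(s['t']); o=-R.T@t
    d=R.T@np.array([(u-s['cx'])/s['fx'],(v-s['cy'])/s['fy'],1.]); k=(z-o[2])/d[2]; return o+k*d
def proj(s,X):
    c=np.array(s['R'])@np.array(X)+np.array(s['t']); return [s['fx']*c[0]/c[2]+s['cx'],s['fy']*c[1]/c[2]+s['cy']]
def tri(s1,p1,s2,p2):
    A=[]
    for s,p in((s1,p1),(s2,p2)):
        P=np.diag([1,1,1.])@np.c_[s['R'],np.array(s['t'])]
        K=np.array([[s['fx'],0,s['cx']],[0,s['fy'],s['cy']],[0,0,1]]);A.append(K@P)
    X=cv2.triangulatePoints(A[0],A[1],np.float64(p1),np.float64(p2))[:,0]; return X[:3]/X[3]
E
python3 - <<'E'
from h import *
for n in('side','top'):
    s=snap(n,n+'0'); print(n,s['fx'],-np.array(s['R']).T@s['t'],np.round(s['R'],2).tolist())
print(ctrl.get_obs())
E
```

```text
pics
side 468.9146776413105 [0.29910814 0.88875401 0.87777286] [[-0.96, -0.29, -0.02], [-0.17, 0.62, -0.77], [0.23, -0.73, -0.64]]
top 453.5954149771576 [ 0.44577893 -0.03275154  1.27203566] [[-0.01, -1.0, -0.01], [-0.99, 0.01, -0.1], [0.1, 0.01, -0.99]]
{'clock': 0.1, 'joint_pos': array([-5.55704130e+01,  2.05896408e+01,  6.39138719e-01, -1.60265042e-02,
       -7.01378533e+01, -1.65069783e+01]), 'qvel': array([ 0.0153671 , -0.10267735,  0.06658906,  0.04896038,  0.01911666,
        0.02237243]), 'tau': array([-1.26694780e-03, -5.84163272e+01,  2.93748844e+01,  7.01543167e+00,
        1.02060908e-02, -8.78662672e-05]), 'tool_pos': array([ 0.20754531, -0.6418339 ,  0.22569658]), 'orientation': array([ 1.79911005e+02, -1.06609756e-02, -1.62082840e+02]), 'force': array([-0.51109375, -0.81439864, -0.65183925]), 'moment': array([0.07284118, 0.02063901, 0.05148597]), 'opening': 0.08750529702951396}
```

View pics/top0.png

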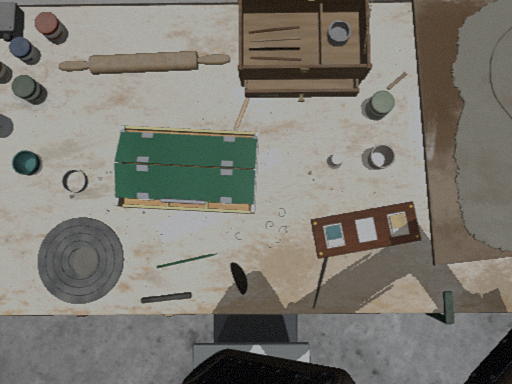

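View pics/side0.png

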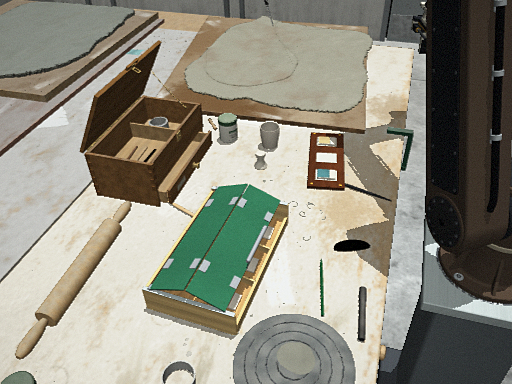

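Top view: the bin is around (187,170), with its front toward the robot. The bar is near (185,203) and the empty place near (366,229). I'll zoom in on these.

```bash
python3 - <<'E'
import cv2
a=cv2.imread('pics/top0.png');b=cv2.imread('pics/side0.png')
cv2.imwrite('pics/z1.png',cv2.resize(a[115:225,105:265],None,fx=5,fy=5,interpolation=cv2.INTER_CUBIC))
cv2.imwrite('pics/z2.png',cv2.resize(b[175:345,140:295],None,fx=3.5,fy=3.5,interpolation=cv2.INTER_CUBIC))
cv2.imwrite('pics/z3.png',cv2.resize(a[190:270,300:430],None,fx=6,fy=6,interpolation=cv2.INTER_CUBIC))
E
```

```text
(no output)
```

View pics/z1.png

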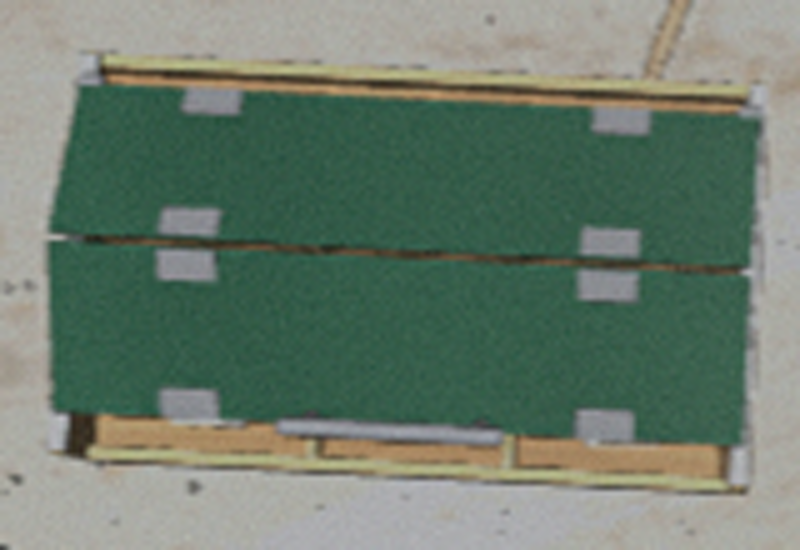

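View pics/z2.png

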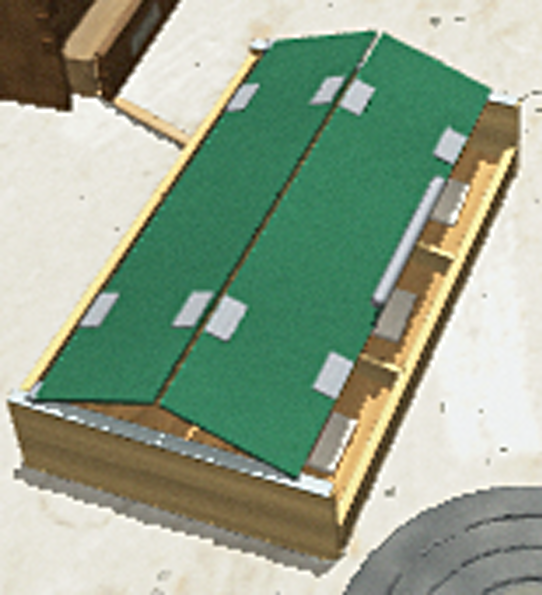

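View pics/z3.png

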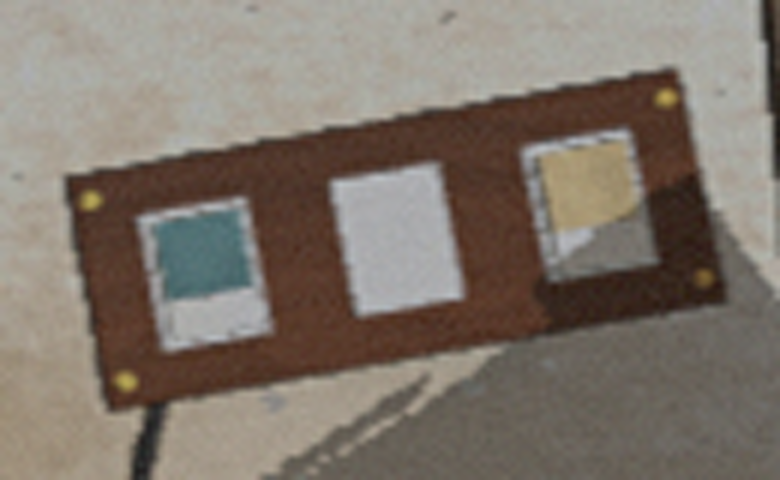

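```bash
python3 - <<'E'
from h import *
L=lambda f:pickle.load(open('pics/%s.pkl'%f,'rb'))
T,S=L('top0'),L('side0')
z=lambda p,o,k:(np.array(p)+.5)/k-.5+np.array(o)
zt=lambda p:z(p,(105,115),5); zs=lambda p:z(p,(140,175),3.5); zb=lambda p:z(p,(300,190),6)
for a,b in (((280,426),(379,300)),((500,438),(437,182))): print('bar',tri(T,zt(a),S,zs(b)))
for n,p in dict(BLo=(80,55),BRo=(765,86),FRo=(748,490),FLo=(50,452)).items(): print(n,ray(T,*zt(p),.07)[:2], ray(T,*zt(p),.0)[:2])
c=cv2.cvtColor(T['color'],cv2.COLOR_RGB2HSV)
m=((c[...,1]<40)&(c[...,2]>140)).astype(np.uint8); m[:,:352]=0;m[:,382:]=0;m[:214]=0;m[245:]=0
q=np.argwhere(m)[:,::-1].astype(np.float64)
P=np.array([ray(T,u,v,.012)[:2] for u,v in q],np.float32)
print('mark',cv2.minAreaRect(P),P.mean(0),len(q))
P=[ray(T,*zb(p),.012)[:2] for p in((332,181),(440,163),(465,298),(356,315))];print(np.array(P),np.mean(P,0), [np.linalg.norm(P[i]-P[i-1]) for i in range(4)])
B=np.array([ray(T,*zb(p),.012)[:2] for p in((67,177),(677,68),(726,300),(112,410))]);print(B,B.mean(0))
d=B[1]-B[0];print(np.degrees(np.arctan2(d[1],d[0])));d=B[2]-B[3];print(np.degrees(np.arctan2(d[1],d[0])))
E
```

```text
bar [0.53846217 0.23057531 0.09810268]
bar [0.53239568 0.11637414 0.09639743]
BLo [0.74290142 0.34834695] [0.76020421 0.37054005]
BRo [ 0.72206292 -0.02297503] [ 0.73815219 -0.0224057 ]
FRo [ 0.50417593 -0.01230924] [ 0.50757665 -0.0111188 ]
FLo [0.52739194 0.35938898] [0.53214464 0.3822251 ]
mark ((0.4577793478965759, -0.3190014064311981), (0.061811335384845734, 0.049392472952604294), 9.43927001953125) [ 0.45781565 -0.31903657] 402
[[ 0.48498642 -0.28983114]
 [ 0.49288081 -0.33976251]
 [ 0.43093735 -0.34913896]
 [ 0.42355618 -0.29901566]] [ 0.45809019 -0.31943707] [np.float64(0.06211304777914179), np.float64(0.050551590140670254), np.float64(0.0626491017068054), np.float64(0.0506638569932614)]
[[ 0.48778601 -0.16784335]
 [ 0.53587747 -0.45049567]
 [ 0.42914783 -0.46838009]
 [ 0.38120354 -0.18633487]] [ 0.45850371 -0.31826349]
-80.34396195089697
-80.35262596300078
```

Measured so far:
- The bin is at yaw ≈ -3.0°, with the pivot at ≈ (0.714, 0.163).
- The bar is at ≈ (0.535, 0.173, 0.097).
- The place is at ≈ (0.458, -0.319), yaw 9.6°.

First I'll move in front of the bar with the jaws half shut and along the bin's y.

>>> move_arm(
  increments=[
    [[30,38,0],-0.05],
    [[30,38,0],-0.05],
    [[30,38,0],-0.05],
    [[30,38,0],-0.05],
    [[30,38,0],-0.05],
    [[30,38,0],-0.05],
    [[30,38,0],-0.05],
    [[30,38,0],0],
  ],
  jaw=0,
)

```text
clock: 0.9
tool_pos: [0.448, -0.3295, 0.2208]
orientation: [179.6, -0.3, 176.4]
force: [1.3, 0.1, 0.3]
opening: 0.0437
```

>>> move_arm(
  increments=[
    [[2,49,0],0],
    [[2,49,0],0],
    [[2,49,0],0],
    [[2,49,0],0],
    [[2,49,0],0],
    [[2,49,0],0],
    [[2,49,0],0],
    [[2,49,0],0],
  ],
)

```text
clock: 1.7
tool_pos: [0.4635, 0.0702, 0.2188]
orientation: [179.5, -0.4, 176.4]
force: [1.4, 0.1, -0.5]
opening: 0.0438
```

>>> move_arm(
  increments=[
    [[5,26,-5],0],
    [[5,26,-20],0.01],
    [[5,26,-25],0],
    [[5,26,-25],0],
    [[5,0,-25],0],
    [[5,0,-20],0],
    [[0,0,-10],0],
    [[0,0,0],0],
  ],
)

```text
clock: 2.5
tool_pos: [0.4926, 0.1855, 0.084]
orientation: [179.5, -0.3, 177.6]
force: [-1.0, 0.9, 0.9]
opening: 0.0442
```

```bash
python3 - <<'E'
from h import *
s=snap('side','side1'); print(ctrl.get_obs()['tool_pos'])
cv2.imwrite('pics/z4.png',cv2.resize(s['color'][150:345,140:345,::-1],None,fx=3,fy=3,interpolation=cv2.INTER_CUBIC))
E
```

```text
[0.49298529 0.18564097 0.0848332 ]
```

View pics/z4.png

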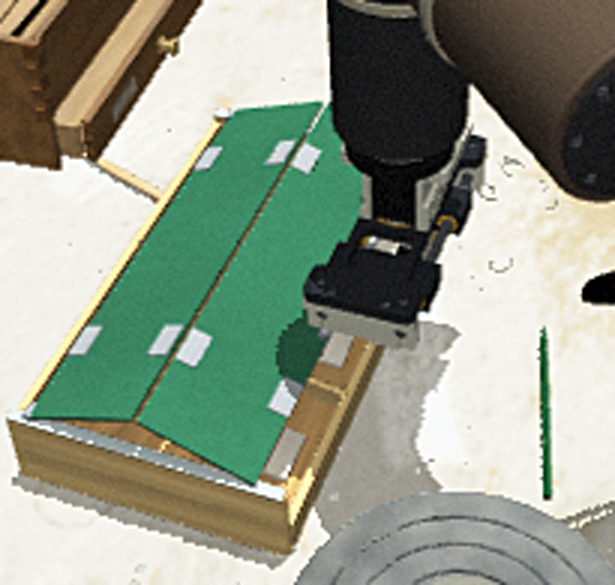

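>>> move_arm(
  increments=[
    [[8,-3,2],-0.01],
    [[12,-3,2],0],
    [[12,-3,0],0],
    [[12,-2,0],0],
    [[12,-1,0],0],
    [[12,-1,0],0],
    [[12,-1,0],0],
    [[12,-1,-1],0],
  ],
)

```text
clock: 3.35
tool_pos: [0.5935, 0.1689, 0.0924]
orientation: [179.2, -0.0, 176.9]
force: [-1.0, 0.6, 0.2]
opening: 0.044
```

```bash
python3 - <<'E'
from h import *
s=snap('side','side2'); t=snap('top','top2');print(ctrl.get_obs()['tool_pos'],ctrl.get_obs()['force'])
a=cv2.resize(s['color'][150:345,140:345,::-1],None,fx=2,fy=2,interpolation=cv2.INTER_CUBIC)
b=cv2.resize(t['color'][115:310,100:295,::-1],None,fx=2,fy=2,interpolation=cv2.INTER_CUBIC)
cv2.imwrite('pics/z5.png',np.hstack([a,b]))
E
```

```text
[0.59407287 0.16893045 0.09195463] [-0.94027865 -0.53653086 -1.09700938]
```

View pics/z5.png

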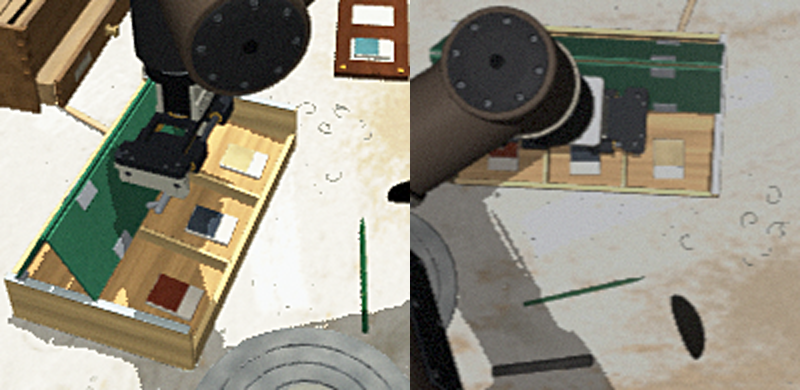

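```bash
python3 - <<'E'
from h import *
s=pickle.load(open('pics/side2.pkl','rb'))
cv2.imwrite('pics/z6.png',cv2.resize(s['color'][210:290,180:260,::-1],None,fx=7,fy=7,interpolation=cv2.INTER_CUBIC))
a=np.radians(-3)
for lx in(-124,-114,-104,-94):
  X=np.array([.714,.1634,0])+np.array([np.cos(a)*lx-np.sin(a)*55,np.sin(a)*lx+np.cos(a)*55,0])/1000
  c=(-lx-25*.88)/184; X[2]=.072+.005+.025*c
  print(lx,c,X,(np.array(proj(s,X))-[180,210])*7)
E
```

```text
-124 0.5543478260869565 [0.59304842 0.22481428 0.0908587 ] [321.75033399 320.65982938]
-114 0.5 [0.60303471 0.22429092 0.0895    ] [293.51874697 316.19157571]
-104 0.44565217391304346 [0.61302101 0.22376756 0.0881413 ] [265.47659734 311.75330456]
-94 0.391304347826087 [0.6230073  0.2232442  0.08678261] [237.62198476 307.34471517]
```

View pics/z6.png

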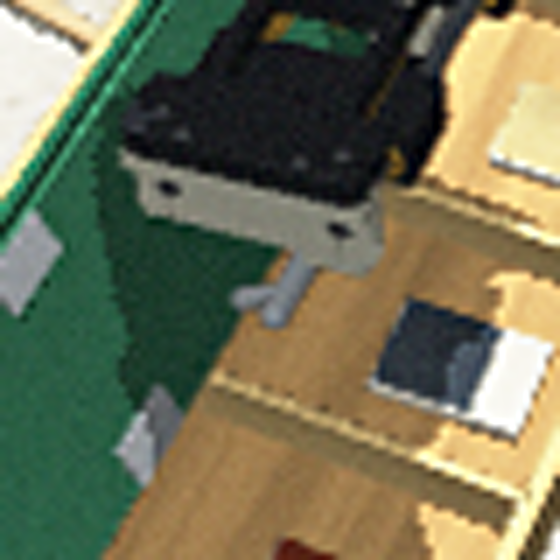

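The bar end matches a bar at local x ≈ -106, so the finger is still in front of it, but riding high. I'll back off, lower and push on.

>>> move_arm(
  increments=[
    [[-8,0,0],0],
    [[-4,0,-6],0],
    [[0,0,-7],0],
    [[0,0,-6],0],
    [[6,0,0],0],
    [[8,0,0],0],
    [[8,-1,-1],0],
    [[8,-1,-1],0],
  ],
)

```text
clock: 4.25
tool_pos: [0.6118, 0.1674, 0.0692]
orientation: [179.2, -0.0, 177.0]
force: [-1.3, 0.2, -0.3]
opening: 0.0437
```

>>> move_arm(
  increments=[
    [[8,0,1],0],
    [[8,0,0],0],
    [[8,-1,0],0],
    [[8,0,0],0],
    [[8,-1,0],0],
    [[6,0,0],0],
    [[4,0,0],0],
    [[4,0,0],0],
  ],
)

```text
clock: 5.05
tool_pos: [0.6695, 0.1639, 0.069]
orientation: [179.3, -0.3, 176.8]
force: [-20.3, 3.7, 6.2]
opening: 0.0438
```

```bash
python3 - <<'E'
from h import *
s=snap('side','side3'); print(ctrl.get_obs()['tool_pos'],ctrl.get_obs()['force'])
cv2.imwrite('pics/z7.png',cv2.resize(s['color'][170:345,130:290,::-1],None,fx=3.4,fy=3.4,interpolation=cv2.INTER_CUBIC))
E
```

```text
[0.66892548 0.16373982 0.06850922] [-8.15829973  0.48192995  2.16268331]
```

View pics/z7.png

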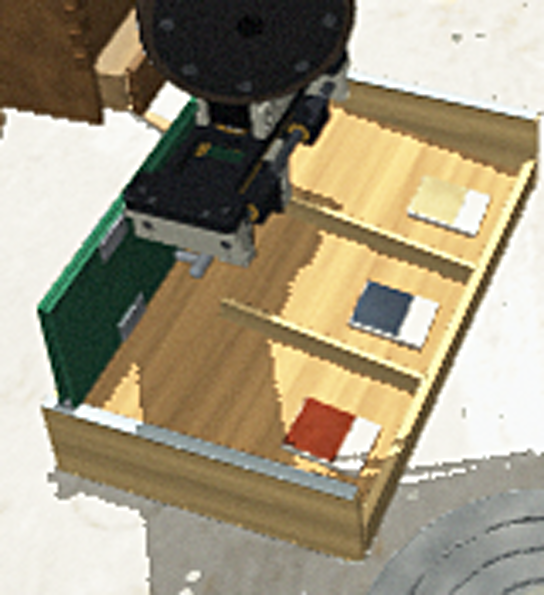

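The cover looks folded, with both panel edges together, and the resistance jumped to 20 N. I'll press gently once more, then back off.

>>> move_arm(
  increments=[
    [[2,0,0],0],
    [[3,0,0],0],
    [[3,0,0],0],
    [[2,0,0],0],
    [[-6,0,0],0],
    [[-20,1,0],0],
    [[-30,2,0],0],
    [[-40,2,10],0],
  ],
)

```text
clock: 5.9
tool_pos: [0.572, 0.1678, 0.0748]
orientation: [179.6, -1.5, 176.5]
force: [-1.4, 1.3, 0.3]
opening: 0.0437
```

>>> move_arm(
  increments=[
    [[-40,0,20],0],
    [[-40,-20,30],0],
    [[-20,-40,20],0],
    [[0,-45,10],0],
    [[0,-45,0],0],
    [[0,-45,0],0],
    [[0,-40,0],0],
    [[0,0,0],0],
  ],
  jaw=0.2,
)

```text
clock: 6.7
tool_pos: [0.4694, -0.071, 0.16]
orientation: [179.4, -0.6, 177.1]
force: [0.5, 0.1, 0.1]
opening: 0.053
```

```bash
python3 - <<'E'
from h import *
s=snap('side','side4'); t=snap('top','top4');print(ctrl.get_obs()['tool_pos'],ctrl.get_obs()['opening'])
cv2.imwrite('pics/z8.png',cv2.resize(s['color'][170:345,130:300,::-1],None,fx=3.4,fy=3.4,interpolation=cv2.INTER_CUBIC))
cv2.imwrite('pics/z9.png',cv2.resize(t['color'][110:230,105:265,::-1],None,fx=5,fy=5,interpolation=cv2.INTER_CUBIC))
E
```

```text
[ 0.46985479 -0.06849025  0.15998025] 0.05221960771512397
```

View pics/z8.png

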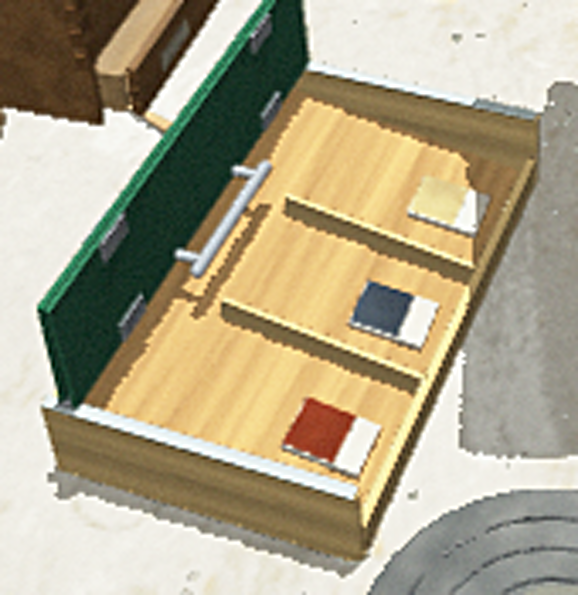

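View pics/z9.png

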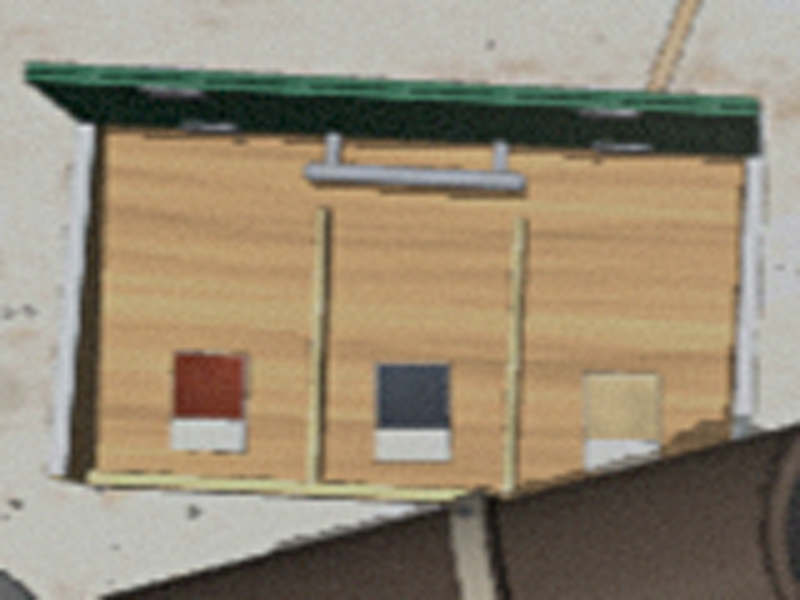

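```bash
python3 - <<'E'
from h import *
T=pickle.load(open('pics/top4.pkl','rb'));S=pickle.load(open('pics/side4.pkl','rb'))
zt=lambda p:(np.array(p)+.5)/5-.5+np.array((105,110)); zs=lambda p:(np.array(p)+.5)/3.4-.5+np.array((130,170))
a=np.radians(-3); ex=np.array([np.cos(a),np.sin(a)]);ey=np.array([-np.sin(a),np.cos(a)]); piv=np.array([.714,.1634])
loc=lambda X:np.array([(X[:2]-piv)@ex,(X[:2]-piv)@ey])
for p,q in(((307,172),(200,270)),((523,184),(266,166))):
    X=tri(T,zt(p),S,zs(q));print('bar',X,loc(X))
def onfloor(p,h=.0071):
    z=.03
    for _ in range(20):
        X=ray(T,*p,z); z=.012+np.tan(.17)*(loc(X)[0]+.192)+h
    return ray(T,*p,z)
C=[onfloor(zt(p)) for p in((173,352),(245,352),(246,451),(170,450))]
# mask based
c=cv2.cvtColor(T['color'],cv2.COLOR_RGB2HSV); 
C=np.array(C);print(C,C.mean(0),loc(C.mean(0)))
for i in range(4): d=C[i]-C[i-1];print(np.linalg.norm(d),np.degrees(np.arctan2(d[1],d[0])))
q=[(316,401),(380,425),(360,474),(283,446)]
print('side proj', [((np.array(proj(S,x))-[130,170]+.5)*3.4).round() for x in C])
for p in((320,215),(315,480),(75,470),(92,480),(95,470),(103,130)): print(p,loc(ray(T,*zt(p),.045)))
E
python3 - <<'E'
import cv2
a=cv2.imread('pics/side4.png');cv2.imwrite('pics/z10.png',cv2.resize(a[280:320,205:250],None,fx=12,fy=12,interpolation=cv2.INTER_CUBIC))
E
```

```text
bar [0.68786041 0.22144098 0.08265195] [-0.0291414   0.05659339]
bar [0.68313475 0.10711927 0.0773278 ] [-0.02787744 -0.05781896]
[[0.59868552 0.30557965 0.0310134 ]
 [0.59829778 0.2656114  0.031306  ]
 [0.5441851  0.26641956 0.02202266]
 [0.54511024 0.30872133 0.02180122]] [0.57156966 0.28658298 0.02653582] [-0.14868204  0.11555994]
0.054452227052563765 -3.356010532735177
0.03997120184931129 -90.55582172675847
0.05490915480707422 179.14436689415308
0.042312468574203184 88.74714334941164
side proj [array([284., 443.]), array([306., 396.]), array([383., 423.]), array([361., 474.])]
(320, 215) [-0.04494183  0.05651835]
(315, 480) [-0.19059426  0.04980557]
(75, 470) [-0.19093577  0.18084909]
(92, 480) [-0.19595907  0.1711737 ]
(95, 470) [-0.19045438  0.16994645]
(103, 130) [-0.00261099  0.1795862 ]
```

View pics/z10.png

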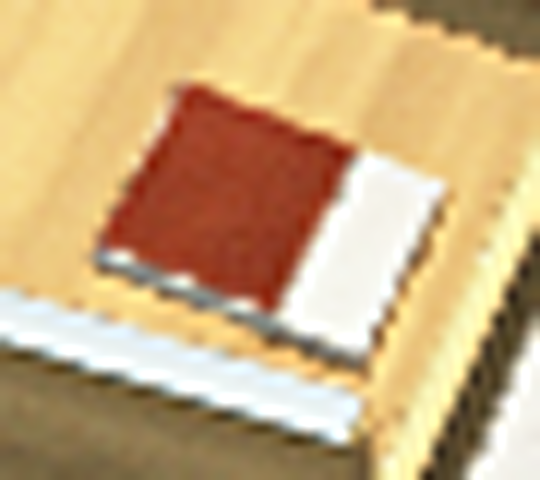

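```bash
python3 - <<'E'
from h import *
T=pickle.load(open('pics/top4.pkl','rb'));S=pickle.load(open('pics/side4.pkl','rb'))
zt=lambda p:(np.array(p)+.5)/5-.5+np.array((105,110)); zs=lambda p:(np.array(p)+.5)/12-.5+np.array((205,280))
C=np.array([tri(T,zt(p),S,zs(q)) for p,q in zip(((173,352),(245,352),(246,451),(170,450)),((98,245),(183,85),(443,183),(368,345)))])
print(C,C.mean(0))
for i in range(4): d=C[i]-C[i-1];print(np.linalg.norm(d),np.degrees(np.arctan2(d[1],d[0])))
E
```

```text
[[0.59907704 0.30577483 0.03063194]
 [0.59803123 0.26589728 0.02961238]
 [0.54497999 0.26711401 0.0197353 ]
 [0.54559285 0.30840214 0.02352906]] [0.57192028 0.28679707 0.02587717]
0.054017698265918145 -2.8122883822685516
0.03990428280129119 -91.50226469336005
0.0539765743854267 178.68614800692188
0.04146658126695164 89.14960007282217
```

>>> move_arm(
  increments=[
    [[12,48,0],0.01],
    [[12,48,0],0.01],
    [[12,48,0],0],
    [[12,48,0],0],
    [[12,48,0],0],
    [[12,48,0],0],
    [[12,40,-10],0],
    [[12,25,-15],0],
  ],
  jaw=0.4,
)

```text
clock: 7.6
tool_pos: [0.5635, 0.2986, 0.1386]
orientation: [179.0, -0.0, 178.7]
force: [-0.1, -0.8, 0.0]
opening: 0.0613
```

>>> move_arm(
  increments=[
    [[4,-6,0],0],
    [[3,-4,-10],0],
    [[1,-1,-25],0],
    [[0,0,-25],0],
    [[0,0,-20],0],
    [[0,0,-8],0],
    [[0,0,0],0],
    [[0,0,0],0],
  ],
)

```text
clock: 8.4
tool_pos: [0.5682, 0.294, 0.0444]
orientation: [179.0, -0.0, 179.2]
force: [0.6, -0.3, -0.7]
opening: 0.0614
```

```bash
python3 - <<'E'
from h import *
s=snap('side','side5'); print(ctrl.get_obs()['tool_pos'],ctrl.get_obs()['orientation'])
cv2.imwrite('pics/z11.png',cv2.resize(s['color'][200:345,150:300,::-1],None,fx=4,fy=4,interpolation=cv2.INTER_CUBIC))
E
```

```text
[0.56827284 0.29414269 0.04466991] [1.78957067e+02 8.57749420e-04 1.79186038e+02]
```

View pics/z11.png

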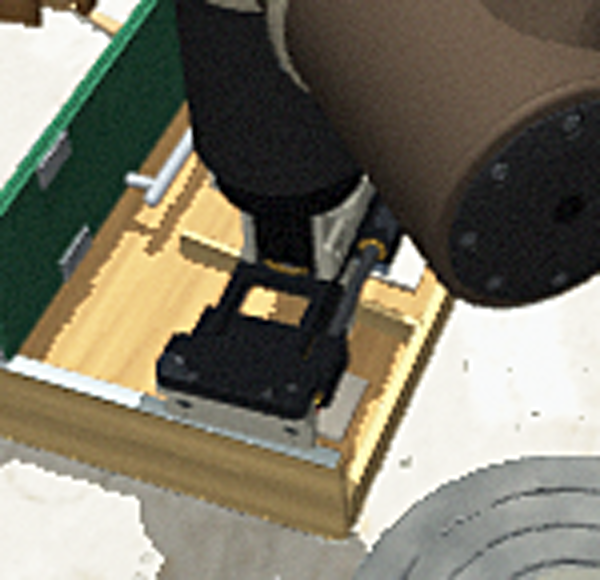

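>>> move_arm(
  increments=[
    [[2,-4,0],-0.01],
    [[2,-4,0],0],
    [[0,0,-6],0],
    [[0,0,-6],0],
    [[0,0,-5],0],
    [[0,0,-3],0],
    [[0,0,0],0],
    [[0,0,0],0],
  ],
)

```text
clock: 9.25
tool_pos: [0.574, 0.2861, 0.0258]
orientation: [178.8, 0.2, 178.5]
force: [-0.2, 0.1, 0.1]
opening: 0.0613
```

>>> move_arm(
  increments=[
    [[-1,0,-2],0],
    [[-1,0,-1],0],
    [[0,0,-1],0],
    [[0,0,0],0],
    [[0,0,0],0],
    [[0,0,0],0],
    [[0,0,0],0],
    [[0,0,0],0],
  ],
)

```text
clock: 10.05
tool_pos: [0.5721, 0.2866, 0.022]
orientation: [178.7, 0.2, 178.6]
force: [-0.2, -0.1, -0.6]
opening: 0.0612
```

>>> move_arm(
  increments=[
    [[0,0,0],0],
    [[0,0,0],0],
    [[0,0,0],0],
    [[0,0,0],0],
    [[0,0,0],0],
    [[0,0,0],0],
    [[0,0,0],0],
    [[0,0,0],0],
  ],
  jaw=-1,
)

```text
clock: 10.85
tool_pos: [0.5721, 0.2866, 0.0221]
orientation: [178.7, 0.2, 178.6]
force: [0.2, -0.5, -0.7]
opening: 0.0409
```

>>> move_arm(
  increments=[
    [[0,0,4],0],
    [[0,0,8],0],
    [[0,0,14],0],
    [[0,0,20],0],
    [[0,0,20],0],
    [[0,0,20],0],
    [[0,0,15],0],
    [[0,0,0],0],
  ],
)

```text
clock: 11.65
tool_pos: [0.5725, 0.2865, 0.1339]
orientation: [178.6, 0.4, 178.6]
force: [-0.3, -0.6, -0.1]
opening: 0.0411
```

```bash
python3 - <<'E'
from h import *
s=snap('side','side6'); print(ctrl.get_obs()['tool_pos'],ctrl.get_obs()['opening'])
cv2.imwrite('pics/z12.png',cv2.resize(s['color'][170:345,150:300,::-1],None,fx=3.4,fy=3.4,interpolation=cv2.INTER_CUBIC))
E
```

```text
[0.57204313 0.28627089 0.13284164] 0.04083891036717889
```

View pics/z12.png

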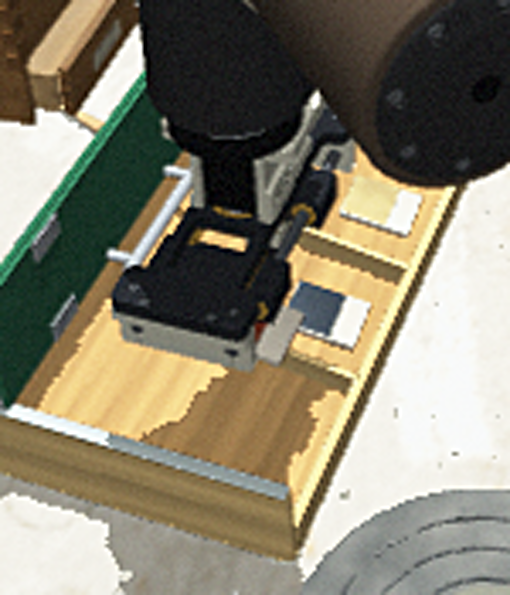

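Tile is held and the bin's other tiles are untouched. Next is the board.

>>> move_arm(
  increments=[
    [[-4,-20,2],0.015],
    [[-8,-40,2],0.015],
    [[-8,-42,0],0.015],
    [[-8,-42,0],0.015],
    [[-8,-42,0],0.015],
    [[-8,-42,0],0.015],
    [[-8,-42,0],0.015],
    [[-8,-42,0],0.015],
  ],
)

```text
clock: 12.5
tool_pos: [0.5062, -0.0321, 0.1339]
orientation: [178.7, 0.2, -173.9]
force: [0.9, -0.4, -0.3]
opening: 0.0412
```

>>> move_arm(
  increments=[
    [[-8,-42,0],0.015],
    [[-8,-42,0],0.015],
    [[-8,-42,0],0.015],
    [[-8,-42,0],0.015],
    [[-8,-40,0],0.015],
    [[-8,-35,0],0],
    [[-6,-25,0],0],
    [[0,0,0],0],
  ],
)

```text
clock: 13.3
tool_pos: [0.4431, -0.3141, 0.1311]
orientation: [178.6, -0.1, -169.6]
force: [-0.4, 1.0, -0.3]
opening: 0.0408
```

>>> move_arm(
  increments=[
    [[7,0,-10],-0.01],
    [[6,-2,-20],0],
    [[2,-2,-20],0],
    [[0,0,-15],0],
    [[0,0,0],0],
    [[0,0,0],0],
    [[0,0,0],0],
    [[0,0,0],0],
  ],
)

```text
clock: 14.1
tool_pos: [0.4604, -0.3141, 0.061]
orientation: [178.5, -0.2, -170.2]
force: [0.3, 0.6, -0.3]
opening: 0.0416
```

```bash
python3 - <<'E'
from h import *
s=snap('side','side7');t=snap('top','top7'); print(ctrl.get_obs()['tool_pos'],ctrl.get_obs()['orientation'])
cv2.imwrite('pics/z13.png',cv2.resize(s['color'][90:220,260:390,::-1],None,fx=4.5,fy=4.5,interpolation=cv2.INTER_CUBIC))
cv2.imwrite('pics/z14.png',cv2.resize(t['color'][190:270,300:430,::-1],None,fx=6,fy=6,interpolation=cv2.INTER_CUBIC))
E
```

```text
[ 0.46036554 -0.31429624  0.06107993] [ 1.78486297e+02 -1.77427298e-01 -1.70228737e+02]
```

View pics/z13.png

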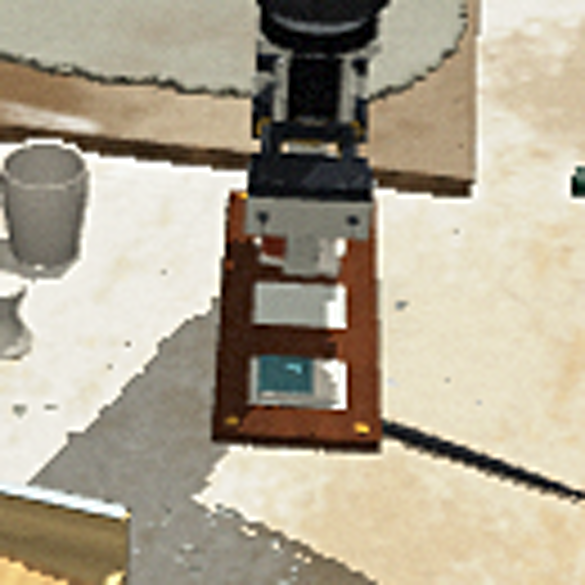

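View pics/z14.png

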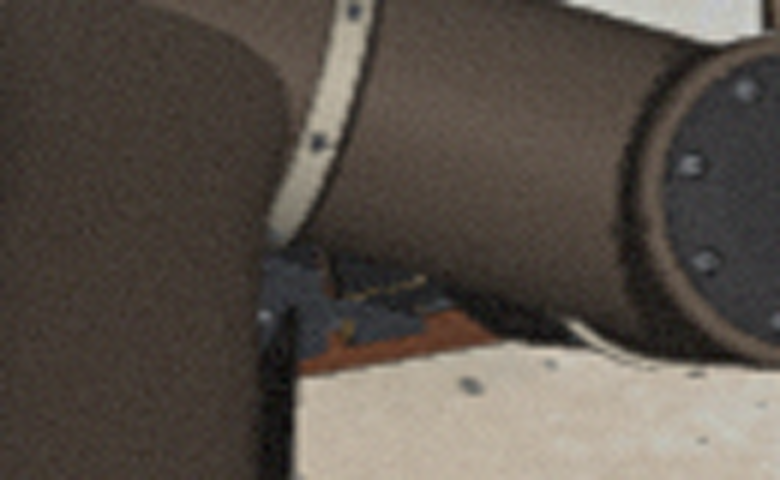

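>>> move_arm(
  increments=[
    [[-1,-3,-5],0],
    [[-1,-2,-8],0],
    [[0,0,-10],0],
    [[0,0,-8],0],
    [[0,0,-4],0],
    [[0,0,0],0],
    [[0,0,0],0],
    [[0,0,0],0],
  ],
)

```text
clock: 15.0
tool_pos: [0.4578, -0.3201, 0.0231]
orientation: [178.5, -0.2, -170.3]
force: [0.9, 0.7, -0.9]
opening: 0.0411
```

>>> move_arm(
  increments=[
    [[0,0,-2],0],
    [[0,0,-2],0],
    [[0,0,-2],0],
    [[0,0,-1],0],
    [[0,0,-1],0],
    [[0,0,0],0],
    [[0,0,0],0],
    [[0,0,0],0],
  ],
)

```text
clock: 15.8
tool_pos: [0.459, -0.3201, 0.0175]
orientation: [178.6, -0.0, -170.2]
force: [-0.6, 1.5, 1.8]
opening: 0.0413
```

>>> move_arm(
  increments=[
    [[0,0,-2],0],
    [[0,0,-2],0],
    [[0,0,-2],0],
    [[0,0,-2],0],
    [[0,0,-2],0],
    [[0,0,0],0],
    [[0,0,0],0],
    [[0,0,0],0],
  ],
)

```text
clock: 16.6
tool_pos: [0.4603, -0.32, 0.0141]
orientation: [178.7, 0.2, -170.1]
force: [-1.2, 0.5, 1.5]
opening: 0.0413
```

```bash
python3 - <<'E'
from h import *
s=snap('side','side8'); o=ctrl.get_obs();print(o['tool_pos'],o['orientation'],o['force'],o['moment'])
cv2.imwrite('pics/z15.png',cv2.resize(s['color'][110:200,290:370,::-1],None,fx=6.5,fy=6.5,interpolation=cv2.INTER_CUBIC))
E
```

```text
[ 0.46024278 -0.32004093  0.01407896] [ 1.78718075e+02  1.56203337e-01 -1.70091607e+02] [-0.14409486  0.2596841   0.75660058] [0.06849801 0.01742172 0.00793419]
```

View pics/z15.png

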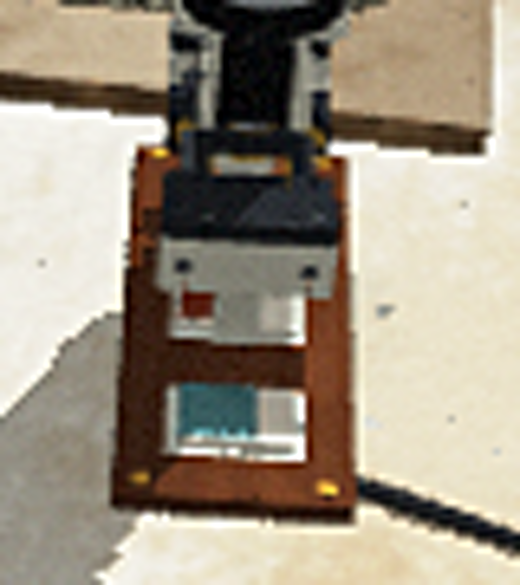

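>>> move_arm(
  increments=[
    [[-1,0,0],0],
    [[-1,0,-1],0],
    [[0,0,-1],0],
    [[0,0,-1],0],
    [[0,0,-1],0],
    [[0,0,0],0],
    [[0,0,0],0],
    [[0,0,0],0],
  ],
)

```text
clock: 17.45
tool_pos: [0.4596, -0.3203, 0.014]
orientation: [178.8, 0.3, -170.0]
force: [0.7, 0.8, 2.8]
opening: 0.0413
```

>>> move_arm(
  increments=[
    [[-2,0,1],0],
    [[-2,1,0],0],
    [[-1,0,0],-0.005],
    [[0,0,-1],0],
    [[0,0,-2],0],
    [[0,0,-2],0],
    [[0,0,0],0],
    [[0,0,0],0],
  ],
)

```text
clock: 18.25
tool_pos: [0.4539, -0.3192, 0.0139]
orientation: [178.9, 0.3, -170.2]
force: [0.3, 0.3, -1.1]
opening: 0.0414
```

>>> move_arm(
  increments=[
    [[2,0,1],0],
    [[2,0,0],0],
    [[0,0,0],0],
    [[0,0,-2],0],
    [[0,0,-2],0],
    [[0,0,-2],0],
    [[0,0,0],0],
    [[0,0,0],0],
  ],
)

```text
clock: 19.05
tool_pos: [0.4581, -0.319, 0.0136]
orientation: [178.9, 0.2, -170.1]
force: [-0.8, -1.0, 0.0]
opening: 0.0414
```

>>> move_arm(
  increments=[
    [[0,0,-3],0],
    [[0,0,-3],0],
    [[0,0,-3],0],
    [[0,0,-3],0],
    [[0,0,-3],0],
    [[0,0,-3],0],
    [[0,0,-3],0],
    [[0,0,-3],0],
  ],
)

```text
clock: 19.85
tool_pos: [0.4583, -0.3192, 0.0125]
orientation: [179.2, 0.3, -169.8]
force: [-8.9, 10.1, 38.7]
opening: 0.0415
```

Firmly seated at 39 N. I'll relax the press, then open just enough to clear.

>>> move_arm(
  increments=[
    [[0,0,1],0],
    [[0,0,0],0],
    [[0,0,0],0],
    [[0,0,0],0],
    [[0,0,0],0],
    [[0,0,0],0],
    [[0,0,0],0],
    [[0,0,0],0],
  ],
)

```text
clock: 20.65
tool_pos: [0.4583, -0.3191, 0.0128]
orientation: [179.2, 0.3, -169.7]
force: [-1.0, 0.3, 3.3]
opening: 0.0415
```

>>> move_arm(
  increments=[
    [[0,0,0],0],
    [[0,0,0],0],
    [[0,0,0],0],
    [[0,0,0],0],
    [[0,0,0],0],
    [[0,0,0],0],
    [[0,0,0],0],
    [[0,0,0],0],
  ],
  jaw=0.2,
)

```text
clock: 21.45
tool_pos: [0.4582, -0.3185, 0.0128]
orientation: [179.1, 0.3, -169.7]
force: [-0.5, 2.7, 3.2]
opening: 0.0529
```

>>> move_arm(
  increments=[
    [[0,0,3],0],
    [[0,0,8],0],
    [[0,0,15],0],
    [[0,0,25],0],
    [[0,0,30],0],
    [[0,30,30],0],
    [[0,45,20],0],
    [[0,48,0],0],
  ],
)

```text
clock: 22.25
tool_pos: [0.4569, -0.1973, 0.1495]
orientation: [179.1, 0.1, -170.2]
force: [2.0, 0.4, 0.1]
opening: 0.0527
```

>>> move_arm(
  increments=[
    [[10,45,0],0],
    [[10,45,0],0],
    [[5,45,0],0],
    [[0,45,0],0],
    [[0,45,0],0],
    [[0,20,0],0],
    [[0,0,0],0],
    [[0,0,0],0],
  ],
)

```text
clock: 23.05
tool_pos: [0.4826, 0.0617, 0.1571]
orientation: [179.1, 0.8, -169.9]
force: [0.4, -0.4, -0.6]
opening: 0.0525
```

```bash
python3 - <<'E'
from h import *
s=snap('side','side9');t=snap('top','top9'); o=ctrl.get_obs();print(o['tool_pos'],o['opening'])
a=cv2.resize(s['color'][100:205,280:365,::-1],None,fx=4.5,fy=4.5,interpolation=cv2.INTER_CUBIC)
cv2.imwrite('pics/z16.png',a)
cv2.imwrite('pics/z17.png',cv2.resize(t['color'][190:270,300:430,::-1],None,fx=6,fy=6,interpolation=cv2.INTER_CUBIC))
E
```

```text
[0.48269346 0.060853   0.15700887] 0.05271672028507866
```

View pics/z16.png

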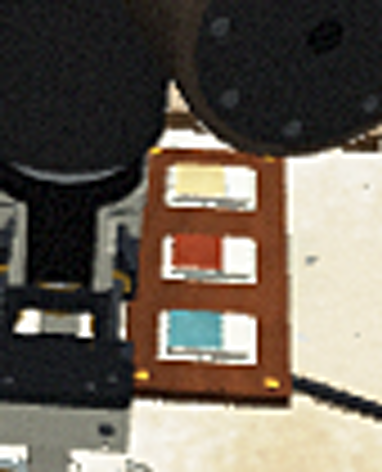

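View pics/z17.png

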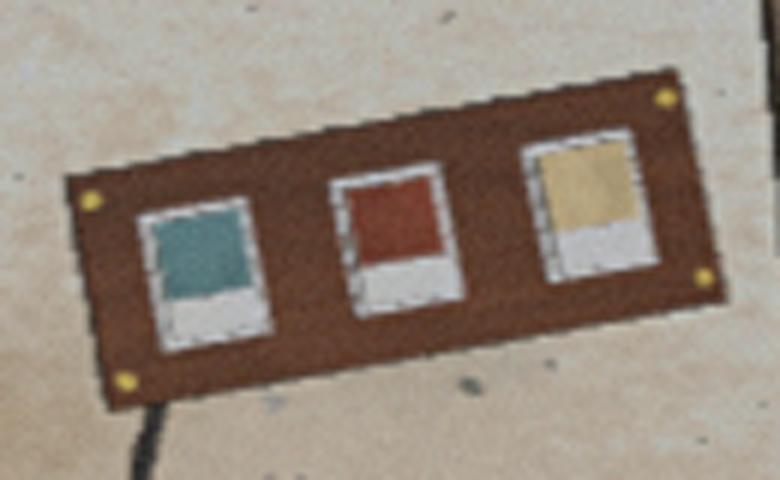

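View pics/side9.png

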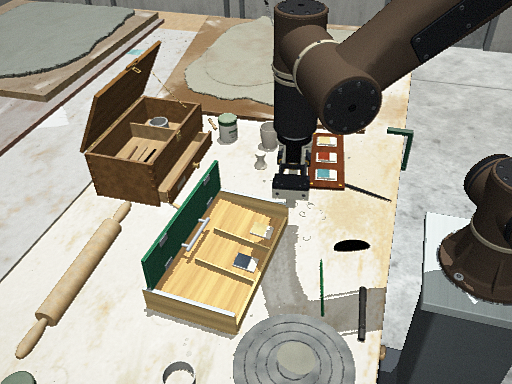

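The red tile sits square in its mark: its glaze-corner offset from the mark's corner is (17,11) zoomed px, against (17,9) and (18,7) for the glued tiles, so within about 1 mm. The cover is still folded, and the cup and stamp are where they were.

```bash
python3 -c "
from plant import ctrl
print(ctrl.close_job())"
```

```text
the job is handed in; nothing more can be done
None
```

The job is done and handed in, at about 23 s of the 53 s allowed. The cover is folded, and the red-brown tile is on the board's middle place.

- **Cover:** I pushed the bar back until resistance jumped to about 20 N and pressed once more. The bar then measured 28–29 mm in front of my estimated pivot. The stated figure is 25 mm, but the geometry predicts about 28.8 mm when fully folded. The last picture still shows the cover upright with the panels together. On the first push the fingers rode up to the top of the bar, so I backed off, lowered them and continued.
- **Tile:** I took it from the left compartment and lowered it onto the board. I nudged it about 5 mm each way while it was touching the board, then pressed it flat. The wrist force peaked at 39 N during that press, probably partly with the fingertips on the board. I eased that to about 3 N before letting go.
- **Last checks:** The tile lies glaze up, with margins to its mark within about 1 mm of those of the glued tiles. The navy and ochre tiles are still in their compartments, and the cup and stamp look undisturbed. The arm was clear of everything when I handed in. I judged the tile flat by eye in the two views; I did not measure its height.

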